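Load a ribbon spool and thread its axle

TASK

Set the upright red ribbon spool on the two rollers of the ribbon dispenser, between its ears, and let go of it. Then thread the loose axle in through the hole of the red ear, on through the spool and out of the hole in the white ear (that ear slides sideways and may stand out of line, so feel for its hole), and push it gently fully home, so that it runs straight across and its brass head is flush against the red ear. Let go of it, and leave the other things on the table where they are.

Things in the scene. Friction and masses are not known exactly. Their poses are not given: they have to be found in the camera images.
- dispenser: ribbon dispenser fixed to the table: plywood base 130 x 160 x 12 mm, two upright ears 60 mm wide, 14 mm thick, top 110 mm above the table. Origin: centre of the underside; z up; y = the axle line's direction, from the red ear (y -62 to -48 mm) to the white ear (y +48 to +62 mm); 96 mm clear between the ears
- spool_seat (a point): midway between the dispenser's ears on the axle line (dispenser x 0, y 0, z 85 mm): where the spool's centre comes to lie, within 2 mm in height, when it rests on both rollers: steel bars 12 mm thick, fixed, parallel to the dispenser's y, at x -28 and +28 mm, axes 46 mm above the table
- red_hole (a point): centre of the hole on the outer face of the red ear, where the axle enters and its head comes to rest: dispenser x 0, y -62, z 85 mm. The hole goes straight through, 15 mm across, with a 1.5 mm chamfer
- white_mid (a point): point of the dispenser at x 0, y +62, z 85 mm: where the centre of the white ear's outer hole mouth is when that ear stands mid-way. The ear slides along the dispenser's x, stiffly (about 1.2 N), 12 mm either way, and starts anywhere in that range: this is NOT measured, so look or feel for its hole (15 mm, chamfered) and bring it in line. Axle home: tip 51 mm out
- axle: loose axle, about 0.12 kg: aluminium rod 12 mm thick, 175 mm long, with a round brass head 28 mm across, 12 mm thick. Origin: on the axis at the head's inner face; rod along its own +y, head y 0 to -12 mm; it may be rolled about y. Balance point 25 to 40 mm from the origin. Starts level in its rest, axis 46 mm above the table, tip pointing within 0.5 rad of the dispenser's y
- axle_tip (a point): end of the rod's tip, on the axis, 175 mm from the head's inner face; its edge is bevelled 2 mm, to an end face 9 mm across
- axle_head (a point): on the axis at the inner face of the brass head (same as the axle's origin). Fingers gripping the rod cannot pass the red ear: the last part is pushed in on the head's outer face, 12 mm behind this point
- axle_rest: fixed light-wood rest of the axle: base 70 x 180 x 12 mm, origin at the centre of its underside, y along the axle; two cross pieces 50 mm wide, 8 mm thick, 52 mm high, at y -75 and +60 mm, with notches 15 mm wide, 12 mm deep that carry the rod. Between them the rod can be gripped from above, with 28 mm free below it
- spool: loose ribbon spool, about 0.15 kg: white flanges 84 mm across, 4 mm thick; rigid red winding 68 mm across between them; 44 mm wide in all; through bore 26 mm. Origin: its centre; own y = its axis (both ends alike). Starts upright on its rest, axis level, centre 57 mm above the table. Taken from above across the two flange faces (44 mm)
- spool_rest: fixed wooden rest of the spool: base 110 x 80 x 12 mm with two dark bars 12 mm thick along its y, at x -28 and +28 mm, axes 18 mm high; origin at the centre of the underside
- blue_spool: bystander: ribbon spool with blue winding, lying flat, 84 mm across, 44 mm high; origin centre of the underside
- bottle: bystander: clear bottle 72 mm across, 250 mm tall; origin centre of the underside
- mug: bystander: white mug 80 mm across, 90 mm tall; origin centre of the underside
- plates: bystander: stack of white card plates 130 x 190 x 38 mm; origin centre of the underside
- tape: bystander: yellow ring of tape 72 mm across, 20 mm high; origin centre of the underside
- server: bystander: cake server 240 mm long lying on the table, handle to its own -x; origin under its middle

How it is judged:
On the way, in this order (a step that is already met when the one before it is completed fails the run):
1. the red spool stands on the dispenser's rollers, between the ears, and has been let go (x of spool in the frame of dispenser between -0.008 and 0.008 m and y of spool in the frame of dispenser between -0.03 and 0.03 m and z of spool in the frame of dispenser between 0.078 and 0.092 m and angle between the y axis of spool and the y axis of dispenser, either way round below 0.2 rad and contact force between the fingers and spool below 0.1 N and linear speed of spool below 0.03 m/s), for 0.2 s.
2. the axle's tip has come through the red ear and into the spool on the rollers (x of spool in the frame of dispenser between -0.008 and 0.008 m and y of spool in the frame of dispenser between -0.03 and 0.03 m and z of spool in the frame of dispenser between 0.078 and 0.092 m and angle between the y axis of each of spool, axle and the y axis of dispenser, either way round below 0.2 rad and x of axle_tip in the frame of dispenser between -0.016 and 0.016 m and z of axle_tip in the frame of dispenser between 0.074 and 0.096 m and y of axle_tip in the frame of dispenser above 0 m and y of axle_head in the frame of dispenser below -0.066 m), for 0.1 s.
At the end, for the whole second after the job is handed in: Spool on the rollers between the ears (centre within 8 mm across, 7 mm in height, 30 mm along; axis within 0.2 rad). Axle through red ear, spool and white ear: head within 8 mm and tip 16 mm of the hole line (height 11), within 0.09 rad, head at most 3.5 mm off the red ear. Both at rest (x of spool in the frame of dispenser between -0.008 and 0.008 m and y of spool in the frame of dispenser between -0.03 and 0.03 m and z of spool in the frame of dispenser between 0.078 and 0.092 m and angle between the y axis of spool and the y axis of dispenser, either way round below 0.2 rad and x of axle_tip in the frame of dispenser between -0.016 and 0.016 m and z of axle_tip in the frame of dispenser between 0.074 and 0.096 m and y of axle_tip in the frame of dispenser above 0.105 m and y of axle_head in the frame of dispenser between -0.0655 and -0.056 m and x of axle_head in the frame of dispenser between -0.008 and 0.008 m and z of axle_head in the frame of dispenser between 0.077 and 0.093 m and angle between the y axis of axle and the y axis of dispenser, either way round below 0.09 rad and linear speed of each of axle, spool below 0.02 m/s); the robot touches nothing.
It fails at once if a bystander (blue spool, bottle, mug, plates, tape, cake server) is moved by more than 30 mm (distance of any of blue_spool, bottle, mug, plates, tape, server from where it was at the start of the episode above 0.03 m).
It fails at once if the axle is rammed against the dispenser (over 80 N) (contact force between axle and dispenser above 80 N).
It also fails if it takes over 72 s, if anything falls off the work surface, if the arm or the gripper's body presses on something with over 40 N, if the wrist force passes 120 N, or if a joint passes its speed limit or range.

ROBOT

A 6-joint arm with a two-finger parallel gripper is mounted at the origin on the work surface. World frame = base frame: x ahead of the robot, y to its left, z up, the work surface at z = 0. Lengths are in m, angles in rad, forces in N, time in s.
With the tool pointing down it reaches from about 0.35 to 0.775 m from the base axis. Payload 7.3 kg.
Tool frame: the origin (TCP) lies at the centre of the arm's flange, where the gripper is bolted on; the fingertips stand 178 mm ahead of it and the grasp point (between the pads) lies 159 mm ahead of it; z points along the fingers, y is the line along which they close (so a half turn about z gives the same grasp; the last joint's range is limited). The gripper opens to 92 mm and grips with 3 to 60 N. Pads are 19 mm wide; open, the fingers measure 130 mm over their backs; the gripper's body (75 mm by 190 mm) begins 47 mm behind the grasp point.
Start: joints at [-1.372, 0.342, 1.524, -0, 1.275, -0.146], TCP at [0.177, -0.494, 0.405] pointing down, gripper open.
Joint ranges: [-2.53, 2.53], [-0.77, 2.02], [0.04, 2.7], [-1, 4.14], [0.28, 2.66], [-3.11, 3.11]. Speed limits (rad/s): [2.57, 2.57, 3.14, 3.14, 3.14, 3.14].

INTERFACE

Orientations are given as [roll, pitch, yaw] about the fixed x, y, z axes, in that order (R = Rz(yaw) Ry(pitch) Rx(roll)).
In Python, from cell import robot gives the robot as it stands.
- The arm moves only by the tool move_tool, called after ">>>" as a command line: name --argument value ..., lists and objects as JSON in quotes. Schema: {"type":"object","properties":{"ticks":{"type":"string"},"jaw":{"type":"number"},"grip_n":{"type":"number"},"only":{"type":"string"},"quiet":{"type":"boolean"},"lines":{"type":"string"}},"required":["ticks"],"additionalProperties":false}. ticks is a string of 1 to 8 rows, one to a line, with the numbers parted by spaces; each row has 6 numbers: dx, dy, dz in units of 25 mm, then a rotation vector rx, ry, rz in units of 0.1 rad; each row shifts and turns the commanded pose from where the row before left it, along the tool's axes as they then stand; what a row does not reach is not made up. A row lasts 1/12 s, in which the tool goes at most 0.0417 m and 0.125 rad, less where a joint would pass 70% of its speed; a pose out of reach is approached as far as the arm can. jaw is the finger opening in m, set as the call begins (left out keeps the last). The fingers move at their own pace and stop on an object; grip_n is the grip in N (left out, the last holds). Time passes only in rows, so rows that do not move let the fingers close. The tool returns the time, the measured TCP pose, the force, the opening and the grip force at its end. only (a regular expression) keeps the lines of the reply that match it, lines (a string "A,B") keeps lines A to B, and quiet returns only ok. Input that does not fit is refused with a message, and nothing moves.
- robot.observe(): the state, without advancing time (a new reading comes with each control period).
- robot.read_camera(name): name is "scene" or "top"; returns a dict with "image" (480x640x3 uint8, red, green, blue), "fx", "fy", "cx", "cy" (pixels), "pose" (4x4, takes a point from camera to world coordinates). Camera axes: x right, y down, z forward; pixel columns grow to the right and rows downward; lengths in m; the calibration is good to about 2 mm. A picture is of the moment at which its call begins. There is no depth.
- robot.hand_in(): hands the job in; it is judged then, once.
The state is a dict: "time": time; "qpos": joint angles; "qvel": joint speeds; "joint_efforts": joint torques, N m; "tool_pos": TCP position; "tool_rot": TCP orientation; "contact_force": force on the tool from outside, world axes, zero at the start; "torque": the same for the moment, N m; "opening": finger opening in m; "grip_force": force on a finger pad.
Only numpy, scipy, OpenCV 4.12 (cv2) and the standard library are available. Lean on these libraries where they do the work, as an engineer would, in place of code of your own. Each camera call takes 0.05 s, during which the arm holds its last target. There are 200 camera calls.

## Working session

There is one attempt and no reset: what is moved stays moved. The work goes in short steps, Python scripts to look and compute and a tool call to move; the robot and the scene stay as the last step left them, time stands still between calls to the robot, and variables do not carry over. Pictures are saved under pics/ and viewed, at most 13 in all, crops included, and the job is handed in when it is done.

```bash
ls; mkdir -p pics
```

Run:
```python
from cell import robot
import cv2,numpy as np
for n in("scene","top"):
    c=robot.read_camera(n);cv2.imwrite(f"pics/{n}0.png",c["image"][:,:,::-1]);np.savez(f"{n}0.npz",**c)
    print(n,c["fx"],c["fy"],c["cx"],c["cy"],np.round(c["pose"],4).tolist())
print(robot.observe())
```

```text
cell.py
pics
scene 455.25439104868065 455.25439104868065 315.28721449454343 236.10640493444194 [[-0.8105, 0.4435, -0.3826, 0.9405], [0.5857, 0.6163, -0.5264, 0.568], [0.0023, -0.6508, -0.7592, 0.8868], [0.0, 0.0, 0.0, 1.0]]
top 571.5345219436649 571.5345219436649 327.0871802255728 245.65357746808746 [[-0.0135, -0.9969, 0.0772, 0.4318], [-0.9999, 0.0137, 0.0019, 0.0253], [-0.003, -0.0772, -0.997, 1.5292], [0.0, 0.0, 0.0, 1.0]]
{'time': 0.1, 'qpos': array([-1.37200178e+00,  3.42678782e-01,  1.52491375e+00, -3.04345649e-05,
        1.27542287e+00, -1.46006969e-01]), 'qvel': array([-0.00036583, -0.00012424, -0.00237604,  0.00067141,  0.00070646,
        0.00102722]), 'joint_efforts': array([ 1.65080852e-03, -4.32002807e+01, -2.44695336e+01,  7.18797161e-02,
        5.26485499e-02, -5.64901188e-05]), 'tool_pos': array([ 0.17744546, -0.49397904,  0.40410363]), 'tool_rot': array([-3.14018081e+00, -1.78199414e-04,  3.44810266e-01]), 'contact_force': array([0.47256659, 0.45440491, 0.3073881 ]), 'torque': array([ 0.00957384, -0.02938535, -0.00529427]), 'grip_force': 0.0, 'opening': 0.0918953423983404}
```
View pics/top0.png

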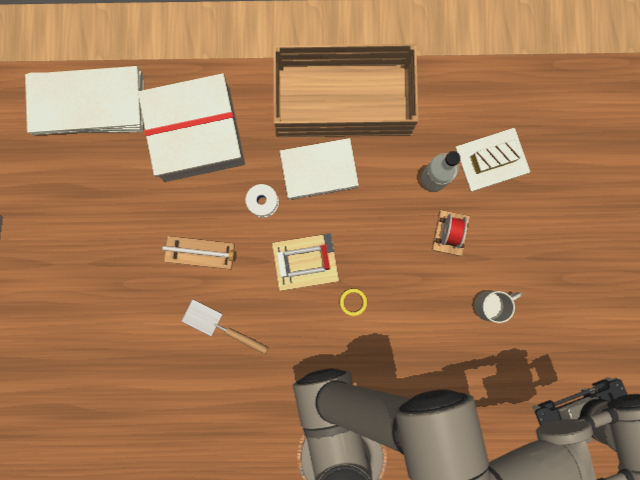

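View pics/scene0.png

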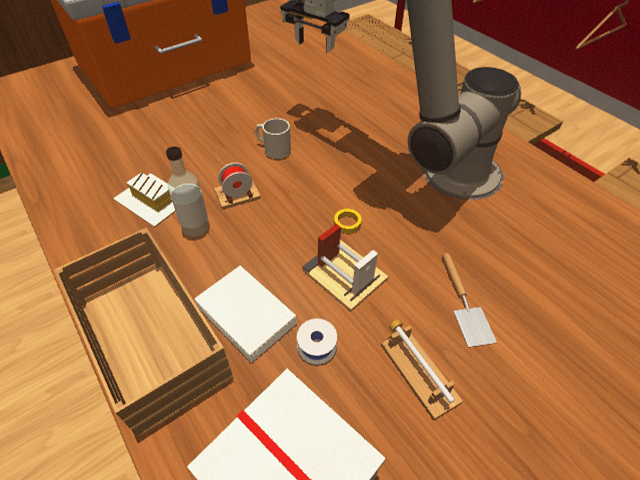

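The top view shows the dispenser at (305,262) with its red ear to the right, the axle at (200,252) with its head to the right, and the red spool at (453,232). I'll zoom in on these for measuring.

Create h.py:
```python
import numpy as np,cv2
def load(n,k=0): return dict(np.load(f"{n}{k}.npz"))
def grab(n,k):
    from cell import robot
    c=robot.read_camera(n);np.savez(f"{n}{k}.npz",**c);return c
def ray(c,uv):
    uv=np.atleast_2d(np.float64(uv));d=np.c_[(uv[:,0]-c["cx"])/c["fx"],(uv[:,1]-c["cy"])/c["fy"],np.ones(len(uv))]
    return c["pose"][:3,3],d@c["pose"][:3,:3].T
def plane(c,uv,z):
    o,d=ray(c,uv);return o+d*((z-o[2])/d[:,2:])
def proj(c,P):
    p=(np.atleast_2d(P)-c["pose"][:3,3])@c["pose"][:3,:3];return np.c_[p[:,0]/p[:,2]*c["fx"]+c["cx"],p[:,1]/p[:,2]*c["fy"]+c["cy"]]
def tri(c1,u1,c2,u2):
    A=[];b=[]
    for c,u in((c1,u1),(c2,u2)):
        o,d=ray(c,u);d=d[0]/np.linalg.norm(d[0]);M=np.eye(3)-np.outer(d,d);A.append(M);b.append(M@o)
    A=np.vstack(A);b=np.hstack(b);x,*_=np.linalg.lstsq(A,b,rcond=None);return x,np.linalg.norm(A@x-b)
```

Run:
```python
from h import *
t=load("top")["image"];s=load("scene")["image"]
def cr(i,x,y,w,h,k): return cv2.resize(i[y:y+h,x:x+w],None,fx=k,fy=k,interpolation=cv2.INTER_CUBIC)
o=np.zeros((600,800,3),np.uint8)
o[:300,:400]=cr(t,266,230,80,60,5);o[:300,400:]=cr(s,300,220,100,75,4)
o[300:,:400]=cr(t,160,225,80,60,5);o[300:,400:]=cr(t,410,200,80,60,5)
cv2.imwrite("pics/c1.png",o[:,:,::-1])
```

```text
(no output)
```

View pics/c1.png

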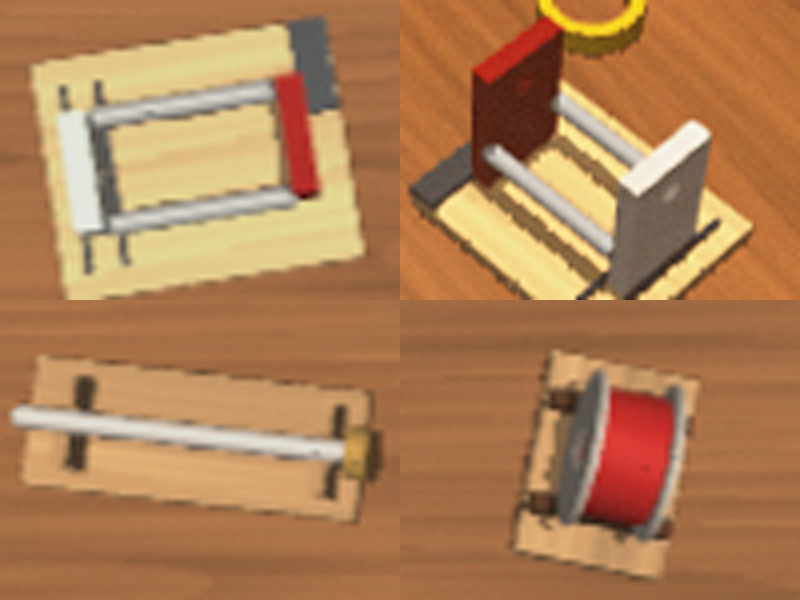

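The crop shows both ear tops clearly, with the white ear slid a bit off line, along with the base outline, the rod and head, and the spool flanges. Next I'll measure them with masks.

Run:
```python
from h import *
c=load("top");t=c["image"];hsv=cv2.cvtColor(t,cv2.COLOR_RGB2HSV).astype(int);H,S,V=[hsv[...,i] for i in range(3)]
def mask(m,x,y,w,h):
    o=np.zeros(m.shape,np.uint8);o[y:y+h,x:x+w]=m[y:y+h,x:x+w]
    n,l,st,_=cv2.connectedComponentsWithStats(o);k=1+np.argmax(st[1:,4]);return np.argwhere(l==k)[:,::-1].astype(np.float32)
def rect(uv,z,nm):
    P=plane(c,uv,z)[:,:2].astype(np.float32)*1000;r=cv2.minAreaRect(P)
    mean=P.mean(0);w,v=np.linalg.eigh(np.cov(P.T));d=v[:,1];print(nm,len(uv),"rect c",np.round(r[0],1),"size",np.round(r[1],1),"ang",round(r[2],1),"mean",mean.round(1),"pca",np.degrees(np.arctan2(d[1],d[0])).round(2),"len",np.sqrt(12*w).round(1));return P
ex=(266,225,85,70)
yel=(V>150)&(S>60)&(S<140)&(H>17)
grey=(S<60)
rect(mask(yel|grey,*ex),.012,"base")
red=((H<8)|(H>172))&(S>180)&(V>130)
rect(mask(red,*ex),.110,"red")
rect(mask((S<40)&(V>205),266,225,24,70),.110,"white")
rod=mask((S<60)&(V>150),155,230,85,45);rect(rod,.046,"rod")
br=mask((H>15)&(S>140)&(V>60),215,235,30,35);rect(br,.046,"brass")
rect(mask(red,430,205,50,60),.085,"spoolred")
rect(mask((S<70)&(V>80),430,205,50,60),.06,"flange")
for nm,x,y in(("yel",300,262),("white",281,262),("rod",200,252),("brass",232,257),("rest",200,262),("wood",250,262),("dark",332,243),("redtop",325,256),("redside",456,232),("fl",468,232)):print(nm,hsv[y,x])
```

```text
base 2655 rect c [507.7  87.9] size [128.9 159.9] ang 8.4 mean [506.3  91.7] pca 94.64 len [132.2 155.7]
red 98 rect c [514.9  33.8] size [57.8 10.2] ang 8.0 mean [514.9  33.7] pca -172.4 len [10.4 58.5]
white 121 rect c [498.4 142.2] size [58.5 12.6] ang 7.7 mean [498.1 142.2] pca -172.08 len [12.7 59.2]
rod 261 rect c [537.  372.2] size [173.5  10.1] ang 82.9 mean [536.9 371.2] pca 82.83 len [ 10.3 172.4]
brass 49 rect c [524.4 277. ] size [13.  23.5] ang 89.9 mean [524.7 277.6] pca 175.41 len [13.7 25.6]
spoolred 287 rect c [ 577.9 -300.2] size [32.2 60.2] ang 77.1 mean [ 578. -300.] pca 167.2 len [31.  59.7]
flange 163 rect c [ 584.3 -280.5] size [16.5 79.6] ang 75.9 mean [ 583.3 -280.1] pca 165.91 len [14.9 72.9]
yel [ 19 107 224]
white [ 37  10 231]
rod [ 20  20 224]
brass [ 18 153 162]
rest [ 15 122 215]
wood [ 12 143 152]
dark [ 12  78 118]
redtop [  1 194 181]
redside [  1 192 215]
fl [ 12 148 174]
```

Run:
```python
from h import *
C={n:load(n) for n in("top","scene")}
HS={n:cv2.cvtColor(C[n]["image"],cv2.COLOR_RGB2HSV).astype(int) for n in C}
def mask(n,f,x,y,w,h):
    hh=HS[n];m=f(hh[...,0],hh[...,1],hh[...,2]);o=np.zeros(m.shape,np.uint8);o[y:y+h,x:x+w]=m[y:y+h,x:x+w]
    k,l,st,_=cv2.connectedComponentsWithStats(o);i=1+np.argmax(st[1:,4]);return np.argwhere(l==i)[:,::-1].astype(np.float32)
red=lambda H,S,V:((H<8)|(H>172))&(S>150)&(V>60)
gs=lambda H,S,V:(((H<8)|(H>172))&(S>160)&(V>60))|((S<70)&(V>60))
sil={}
for n,b in(("top",(430,205,50,60)),("scene",(212,155,45,45))):
    p=mask(n,gs,*b);hull=cv2.convexHull(p.astype(np.int32));m=cv2.moments(hull);sil[n]=(m["m10"]/m["m00"],m["m01"]/m["m00"]);print(n,len(p),m["m00"],cv2.boundingRect(p),np.round(sil[n],1))
print("spool",tri(C["top"],sil["top"],C["scene"],sil["scene"]))
bs={n:mask(n,lambda H,S,V:(H>15)&(S>150)&(V>50)&(H<30),*b) for n,b in(("top",(222,240,18,28)),("scene",(386,316,20,18)))}
print({n:(len(p),p.mean(0),cv2.boundingRect(p)) for n,p in bs.items()});print("head",tri(C["top"],bs["top"].mean(0),C["scene"],bs["scene"].mean(0)))
rd={}
for n,b in(("top",(155,230,85,45)),("scene",(390,325,70,85))):
    p=mask(n,lambda H,S,V:(S<60)&(V>130),*b);q=p[np.argsort(p[:,0])];e=q[:4] if n=="top" else q[-5:];rd[n]=e.mean(0);print(n,len(p),e.tolist())
print("tip",tri(C["top"],rd["top"],C["scene"],rd["scene"]))
# red ear top in scene: brighter
p=mask("scene",lambda H,S,V:((H<8)|(H>172))&(S>150)&(V>125),314,222,32,42);print(len(p),p.mean(0))
tp=mask("top",lambda H,S,V:((H<8)|(H>172))&(S>180)&(V>130),266,225,85,70).mean(0)
print("redear top",tri(C["top"],tp,C["scene"],p.mean(0)))
p=mask("scene",lambda H,S,V:(S<40)&(V>195),350,245,32,50);tp=mask("top",lambda H,S,V:(S<40)&(V>205),266,225,24,70).mean(0);print(len(p),p.mean(0))
print("white top",tri(C["top"],tp,C["scene"],p.mean(0)))
c=C["top"];p=mask("top",lambda H,S,V:((H>=13)&(V>175)&(S<145))|(S<70)|(((H<8)|(H>172))&(S>160)),425,200,55,65)
P=plane(c,p,.012)[:,:2].astype(np.float32)*1000;print("rest",cv2.minAreaRect(P))
```

```text
top 573 651.0 (441, 214, 27, 34) [454.  230.6]
scene 495 797.5 (218, 163, 34, 33) [234.4 179.4]
spool (array([ 0.58015446, -0.30121169,  0.05351016]), np.float64(0.000919248601397437))
{'top': (29, array([230.93103, 255.24138], dtype=float32), (229, 251, 5, 10)), 'scene': (84, array([394.90475, 324.4881 ], dtype=float32), (389, 320, 14, 12))}
head (array([0.52474634, 0.27875712, 0.04644132]), np.float64(0.000616037029209262))
top 276 [[162.0, 247.0], [163.0, 249.0], [163.0, 247.0], [163.0, 248.0]]
scene 478 [[452.0, 400.0], [452.0, 399.0], [453.0, 399.0], [453.0, 400.0], [453.0, 398.0]]
tip (array([0.54572743, 0.45733074, 0.04769873]), np.float64(0.0028632492767426345))
124 [328.6129  232.24193]
redear top (array([0.51508122, 0.0339193 , 0.1046962 ]), np.float64(0.00030737287786474925))
146 [363.36987 258.4041 ]
white top (array([0.49939468, 0.14121122, 0.10764599]), np.float64(0.0023827886357674997))
rest ((579.6218872070312, -303.07257080078125), (78.5124282836914, 108.31190490722656), 76.96996307373047)
```

Measurements agree with the known sizes. The base is 129 x 160 mm, the red ear sits where the base predicts, the spool centre z reads 54 mm against 57, and the head z reads 46 mm. I'll write a helper that gives the tool-frame delta to a target, then start on the spool.

Create go.py:
```python
# delta to a target, tool axes: rotation vector first (in place), then the shift in the turned axes
import numpy as np,sys
from scipy.spatial.transform import Rotation as R
O=np.array([.5077,.0879,0]);A=np.radians(8.1);X=np.array([np.cos(A),np.sin(A),0]);Y=np.array([-np.sin(A),np.cos(A),0])
def D(x,y,z): return O+x*X+y*Y+np.array([0,0,z])
def delta(p,yaw):
    from cell import robot
    s=robot.observe();r=R.from_euler("xyz",s["tool_rot"]);t=R.from_euler("xyz",[np.pi,0,yaw])
    print("rot",(r.inv()*t).as_rotvec().round(4),"shift",t.inv().apply(np.array(p)-s["tool_pos"]).round(4),"q",s["qpos"].round(2),"t",s["time"])
if __name__=="__main__":
    a=list(map(float,sys.argv[2:]))
    p=np.array(a[:3]) if sys.argv[1]=="w" else D(*a[:3])
    delta(p+[0,0,.159],a[3])
```

```bash
python3 go.py w .580 -.302 .20 -.227
```

```text
rot [-1.400e-03  2.000e-04  5.718e-01] shift [ 0.349  -0.2777  0.0451] q [-1.37  0.34  1.52 -0.    1.28 -0.15] t 0.1
```

The rows are not in the units I measure in: shifts go in units of 25 mm and turns go in units of 0.1 rad. I convert before sending: 0.03 m is 1.2, -0.024 m is -0.96, 0.12 rad is 1.2.

>>> move_tool --ticks "0 0 0 0 0 1.2\n0 0 0 0 0 1.2\n0 0 0 0 0 1.2\n0 0 0 0 0 1.2\n0 0 0 0 0 0.92\n1.2 -0.96 0 0 0 0\n1.2 -0.96 0 0 0 0\n1.2 -0.96 0 0 0 0" --jaw 0.092

```text
time: 0.77
tool_pos: [0.282, -0.4437, 0.4043]
tool_rot: [-3.141, 0.0, -0.229]
contact_force: [1.0, -1.3, -0.4]
opening: 0.0916
grip_force: 0.0
```

>>> move_tool --ticks "1.2 -0.96 0 0 0 0\n1.2 -0.96 0 0 0 0\n1.2 -0.96 0 0 0 0\n1.2 -0.96 0 0 0 0\n1.2 -0.96 0 0 0 0\n1.2 -0.96 0 0 0 0\n1.2 -0.96 0 0 0 0\n0 0 0 0 0 0"

```text
time: 1.43
tool_pos: [0.5285, -0.3241, 0.4037]
tool_rot: [-3.139, -0.001, -0.222]
contact_force: [-1.7, -0.1, 0.1]
opening: 0.0914
grip_force: 0.0
```

```bash
python3 go.py w .580 -.302 .20 -.227
```

```text
rot [-0.0023 -0.0012  0.0052] shift [ 0.0452 -0.0331  0.0447] q [-0.67  0.52  1.24  0.    1.38  1.12] t 1.4333
```

Converted, 0.025 m is 1, 0.0225 m is 0.9.

>>> move_tool --ticks "0.9 -0.66 0.4 0 0 0\n0.9 -0.66 0.4 0 0 0\n0 0 1 0 0 0\n0 0 0 0 0 0\n0 0 0 0 0 0"

```text
time: 1.85
tool_pos: [0.5747, -0.3058, 0.358]
tool_rot: [-3.14, 0.004, -0.227]
contact_force: [-0.7, 0.3, 0.3]
opening: 0.0919
grip_force: 0.0
```

```bash
python3 go.py w .580 -.302 .089 -.227
```

```text
rot [-0.0013  0.0045  0.0001] shift [ 0.0043 -0.0049  0.11  ] q [-0.61  0.61  1.21 -0.    1.33  1.19] t 1.85
```

Converted, 0.02 m is 0.8, 0.01 m is 0.4.

>>> move_tool --ticks "0.16 -0.16 0.8 0 0 0\n0 0 0.8 0 0 0\n0 0 0.8 0 0 0\n0 0 0.8 0 0 0\n0 0 0.8 0 0 0\n0 0 0.4 0 0 0\n0 0 0 0 0 0"

```text
time: 2.43
tool_pos: [0.579, -0.3033, 0.2485]
tool_rot: [-3.141, 0.003, -0.228]
contact_force: [0.6, 1.5, 0.2]
opening: 0.0921
grip_force: 0.0
```

```bash
python3 go.py w .580 -.302 .089 -.227
```

Run:
```python
from h import *
a=grab("top",1)["image"][190:270,400:500];b=grab("scene",1)["image"][110:230,170:290]
cv2.imwrite("pics/c2.png",np.hstack([cv2.resize(a,(400,320)),cv2.resize(b,(320,320))])[:,:,::-1])
```

```text
rot [-0.001   0.0031 -0.0014] shift [ 0.0007 -0.0015  0.0005] q [-0.6   0.72  1.33 -0.    1.1   1.2 ] t 2.4333
```

View pics/c2.png

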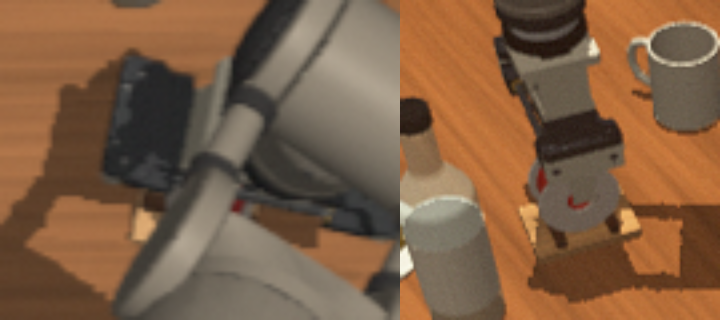

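The gripper straddles the spool, and in the scene view a finger sits over the flange at about (580,160) in the crop. I'll close on it.

>>> move_tool --ticks "0 0 0 0 0 0\n0 0 0 0 0 0\n0 0 0 0 0 0\n0 0 0 0 0 0\n0 0 0 0 0 0\n0 0 0 0 0 0\n0 0 0 0 0 0\n0 0 0 0 0 0" --jaw 0.035 --grip_n 25

```text
time: 3.2
tool_pos: [0.58, -0.3027, 0.2498]
tool_rot: [-3.141, -0.0, -0.227]
contact_force: [0.1, -0.0, 0.3]
opening: 0.0451
grip_force: 24.6
```

```bash
python3 go.py w .580 -.302 .089 -.227
```

```text
rot [-0.0001 -0.0001  0.    ] shift [-0.0001 -0.0006  0.0018] q [-0.6   0.72  1.33  0.    1.1   1.2 ] t 3.2
```

Converted, -0.03 m is -1.2, -0.02 m is -0.8, -0.12 rad is -1.2.

>>> move_tool --ticks "0 0 -0.8 0 0 0\n0 0 -1.2 0 0 0\n0 0 -1.2 0 0 0\n0 0 -1.2 0 0 0\n0 0 -1.2 0 0 0\n0 0 0 0 0 -1.2\n0 0 0 0 0 -1.2\n0 0 0 0 0 -1.2"

```text
time: 3.87
tool_pos: [0.5798, -0.3028, 0.3901]
tool_rot: [3.141, -0.0, 0.139]
contact_force: [-0.1, -0.0, -1.9]
opening: 0.0447
grip_force: 24.5
```

```bash
python3 go.py d 0 0 0.225 .1414
```

```text
rot [ 0.0006 -0.0002 -0.0027] shift [-0.0163 -0.397   0.0061] q [-0.6   0.6   1.15 -0.    1.4   0.83] t 3.8667
```

Converted, -0.033 m is -1.32, -0.036 m is -1.44.

>>> move_tool --ticks "-0.08 -0.8 0 0 0 0\n-0.08 -1.32 0 0 0 0\n-0.08 -1.44 0 0 0 0\n-0.08 -1.44 0 0 0 0\n-0.08 -1.44 0 0 0 0\n-0.08 -1.44 0 0 0 0\n-0.08 -1.44 0 0 0 0\n-0.08 -1.44 0 0 0 0"

```text
time: 4.53
tool_pos: [0.5277, -0.0368, 0.3895]
tool_rot: [3.142, 0.0, 0.133]
contact_force: [0.2, -0.6, -1.4]
opening: 0.0454
grip_force: 24.5
```

>>> move_tool --ticks "0 -1.44 0 0 0 0\n0 -1.44 0 0 0 0\n0 -1.44 0 0 0 0\n0 -0.8 0 0 0 0\n0 0 0 0 0 0\n0 0 0 0 0 0"

```text
time: 5.03
tool_pos: [0.5112, 0.0895, 0.3895]
tool_rot: [3.141, 0.0, 0.135]
contact_force: [0.2, -0.2, -1.4]
opening: 0.045
grip_force: 24.5
```

```bash
python3 go.py d 0 0 0.1188 .1414
```

```text
rot [ 0.0005  0.0004 -0.006 ] shift [-0.0037  0.0011  0.1117] q [ 0.03  0.34  1.57 -0.    1.23  1.46] t 5.0333
```

>>> move_tool --ticks "-0.148 0.04 0 0 0 -0.06\n0 0 0.8 0 0 0\n0 0 1 0 0 0\n0 0 1 0 0 0\n0 0 0.8 0 0 0\n0 0 0.48 0 0 0\n0 0 0.16 0 0 0\n0 0 0 0 0 0"

```text
time: 5.7
tool_pos: [0.5078, 0.0859, 0.2828]
tool_rot: [3.142, 0.002, 0.137]
contact_force: [-0.1, -0.2, -1.0]
opening: 0.0449
grip_force: 24.5
```

```bash
python3 go.py d 0 0 0.1188 .1414
```

Run:
```python
from h import *
a=grab("top",2)["image"][200:320,240:400];b=grab("scene",2)["image"][190:310,280:440]
cv2.imwrite("pics/c3.png",np.hstack([cv2.resize(a,(400,300)),cv2.resize(b,(400,300))])[:,:,::-1])
```

```text
rot [ 0.      0.0023 -0.0042] shift [ 0.0001 -0.002   0.005 ] q [ 0.02  0.46  1.72 -0.    0.97  1.45] t 5.7
```

View pics/c3.png

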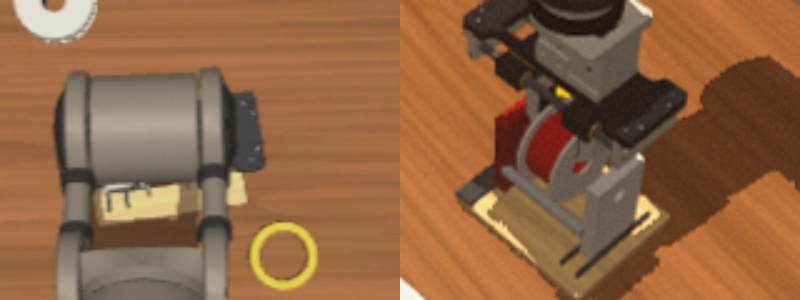

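The scene crop shows the spool between the ears at about (560,140), just above the rollers. I'll lower it gently until the rollers carry it.

Converted, 0.003 m is 0.12, -0.0015 m is -0.06.

>>> move_tool --ticks "0 -0.06 0.12 0 0 0\n0 0 0.04 0 0 0\n0 0 0.04 0 0 0\n0 0 0 0 0 0\n0 0 0 0 0 0"

```text
time: 6.22
tool_pos: [0.5077, 0.0886, 0.2789]
tool_rot: [3.141, -0.0, 0.139]
contact_force: [0.0, -0.1, -1.2]
opening: 0.0451
grip_force: 24.5
```

```bash
python3 go.py d 0 0 0.1188 .1414
```

```text
rot [ 0.0001 -0.0003 -0.0024] shift [-0.0001  0.0007  0.0011] q [ 0.02  0.46  1.72 -0.    0.96  1.46] t 6.2167
```

>>> move_tool --ticks "0 0 0.04 0 0 0\n0 0 0.04 0 0 0\n0 0 0 0 0 0\n0 0 0 0 0 0"

```text
time: 6.55
tool_pos: [0.5081, 0.0887, 0.2775]
tool_rot: [3.142, -0.002, 0.139]
contact_force: [0.9, 0.9, 4.1]
opening: 0.0452
grip_force: 24.6
```

```bash
python3 go.py d 0 0 0.1188 .1414
```

```text
rot [ 0.0001 -0.0022 -0.0025] shift [-0.0006  0.0008 -0.0003] q [0.02 0.47 1.72 0.   0.95 1.46] t 6.55
```

Contact shows 4 N upward, so the spool is seated. I'll open just a little, since the ears are close, and go up.

>>> move_tool --ticks "0 0 0 0 0 0\n0 0 0 0 0 0\n0 0 0 0 0 0\n0 0 0 0 0 0\n0 0 0 0 0 0" --jaw 0.052

```text
time: 6.97
tool_pos: [0.5076, 0.0885, 0.2764]
tool_rot: [3.141, 0.001, 0.139]
contact_force: [0.1, -0.0, 0.1]
opening: 0.052
grip_force: 0.0
```

>>> move_tool --ticks "0 0 -0.4 0 0 0\n0 0 -0.8 0 0 0\n0 0 -1.2 0 0 0\n0 0 -1.2 0 0 0\n0 0 -1.2 0 0 0\n0 0 0 0 0 0"

```text
time: 7.47
tool_pos: [0.5086, 0.0886, 0.4034]
tool_rot: [3.14, -0.011, 0.139]
contact_force: [0.7, -1.2, -0.4]
opening: 0.0522
grip_force: 0.0
```

```bash
python3 go.py w .5301 .3172 .16 1.4456
```

```text
rot [ 0.0086 -0.0087 -1.3067] shift [ 0.2295 -0.0072  0.0844] q [ 0.02  0.32  1.55 -0.    1.25  1.46] t 7.4667
```

Converted, -0.12 rad is -1.2.

>>> move_tool --ticks "0 0 0 0 0 -1.2\n0 0 0 0 0 -1.2\n0 0 0 0 0 -1.2\n0 0 0 0 0 -1.2\n0 0 0 0 0 -1.2\n0 0 0 0 0 -1.2\n0 0 0 0 0 -1.2\n0 0 0 0 0 -1.2" --jaw 0.06

```text
time: 8.13
tool_pos: [0.5076, 0.0885, 0.397]
tool_rot: [3.142, 0.0, 1.105]
contact_force: [0.1, 0.5, 0.6]
opening: 0.06
grip_force: 0.0
```

>>> move_tool --ticks "0 0 0 0 0 -1.2\n0 0 0 0 0 -1.2\n0 0 0 0 0 -1.07\n1.2 -0.04 0 0 0 0\n1.4 -0.08 0 0 0 0\n1.4 -0.08 0 0 0 0\n1.4 -0.08 0 0 0 0\n1.4 0 0 0 0 0"

```text
time: 8.8
tool_pos: [0.5216, 0.2596, 0.3971]
tool_rot: [3.141, 0.0, 1.446]
contact_force: [0.8, 0.1, -0.1]
opening: 0.0599
grip_force: 0.0
```

>>> move_tool --ticks "1.4 0 0 0 0 0\n0.8 0 0.8 0 0 0\n0 0 1.2 0 0 0\n0 0 1.2 0 0 0\n0 0 0 0 0 0\n0 0 0 0 0 0"

```text
time: 9.3
tool_pos: [0.5286, 0.3126, 0.3158]
tool_rot: [-3.139, 0.002, 1.446]
contact_force: [-0.1, 0.1, 1.2]
opening: 0.0601
grip_force: 0.0
```

```bash
python3 go.py w .5301 .3172 .046 1.4456
```

Run:
```python
from h import *
from go import O,X,Y
c=grab("top",3);t=c["image"];a=t[225:300,265:345]
b=grab("scene",3)["image"][190:310,280:440]
cv2.imwrite("pics/c4.png",np.hstack([cv2.resize(a,(400,300)),cv2.resize(b,(400,300))])[:,:,::-1])
```

```text
rot [-0.0031  0.002   0.0003] shift [0.0048 0.0009 0.1108] q [ 0.41  0.58  1.39 -0.    1.18  0.53] t 9.3
```

View pics/c4.png

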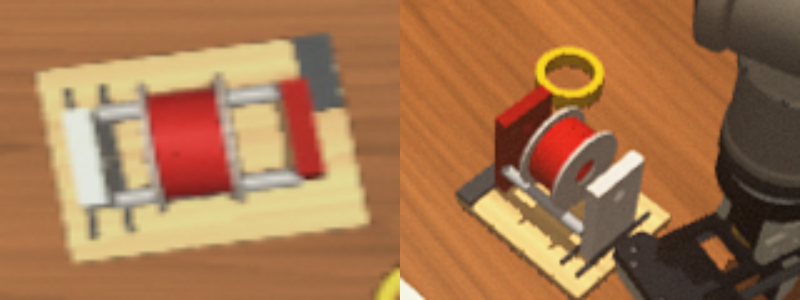

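The spool stands on both rollers between the ears, at (190,145) in the left crop. I'll descend on the axle.

Converted, 0.025 m is 1, 0.02 m is 0.8.

>>> move_tool --ticks "0.18 0.04 0.8 0 0 0\n0 0 1 0 0 0\n0 0 1 0 0 0\n0 0 0.8 0 0 0\n0 0 0.6 0 0 0\n0 0 0.24 0 0 0\n0 0 0 0 0 0\n0 0 0 0 0 0"

```text
time: 10.07
tool_pos: [0.5312, 0.3171, 0.2075]
tool_rot: [3.139, -0.001, 1.445]
contact_force: [-0.7, -0.7, 0.0]
opening: 0.0604
grip_force: 0.0
```

```bash
python3 go.py w .5301 .3172 .046 1.4456
```

```text
rot [ 0.0024 -0.0014 -0.0002] shift [-0.     -0.0011  0.0025] q [ 0.41  0.71  1.48 -0.    0.95  0.54] t 10.0667
```

>>> move_tool --ticks "0 -0.028 0.088 0 0 0\n0 0 0 0 0 0\n0 0 0 0 0 0\n0 0 0 0 0 0\n0 0 0 0 0 0\n0 0 0 0 0 0\n0 0 0 0 0 0\n0 0 0 0 0 0" --jaw 0.005 --grip_n 40

```text
time: 10.73
tool_pos: [0.5297, 0.3171, 0.2035]
tool_rot: [3.142, 0.0, 1.446]
contact_force: [-1.4, 1.5, 1.0]
opening: 0.0111
grip_force: 20.6
```

```bash
python3 go.py w .5301 .3172 .046 1.4456
```

```text
rot [0.     0.0001 0.0002] shift [ 0.0002  0.0003 -0.0015] q [ 0.42  0.72  1.48 -0.    0.94  0.54] t 10.7333
```

Converted, -0.03 m is -1.2, -0.02 m is -0.8.

>>> move_tool --ticks "0 0 0 0 0 0\n0 0 0 0 0 0\n0 0 -0.4 0 0 0\n0 0 -0.8 0 0 0\n0 0 -1.2 0 0 0\n0 0 -1.2 0 0 0\n0 0 -1.2 0 0 0\n0 0 -1.2 0 0 0"

```text
time: 11.4
tool_pos: [0.5294, 0.317, 0.3554]
tool_rot: [-3.141, 0.0, 1.446]
contact_force: [0.9, 1.0, -1.3]
opening: 0.0105
grip_force: 40.0
```

>>> move_tool --ticks "0 0 -1.2 0 0 0\n0 0 0 0 0 -0.9\n0 0 0 0 0 -0.9\n0 0 0 0 0 -0.87\n0 0 0 0 0 0\n0 0 0 0 0 0"

```text
time: 11.9
tool_pos: [0.5296, 0.317, 0.3838]
tool_rot: [3.142, 0.0, 1.71]
contact_force: [-0.2, 0.6, -1.2]
opening: 0.0108
grip_force: 40.0
```

```bash
python3 go.py d 0 -0.218 0.225 1.7122
```

Run:
```python
from h import *
a=grab("top",4)["image"][200:300,120:280];b=grab("scene",4)["image"][200:440,280:520]
cv2.imwrite("pics/c5.png",np.hstack([cv2.resize(a,(480,300)),cv2.resize(b,(300,300))])[:,:,::-1])
```

```text
rot [ 0.      0.0001 -0.002 ] shift [-4.418e-01 -5.390e-02 -2.000e-04] q [ 0.42  0.53  1.28 -0.    1.33  0.28] t 11.9
```

View pics/c5.png

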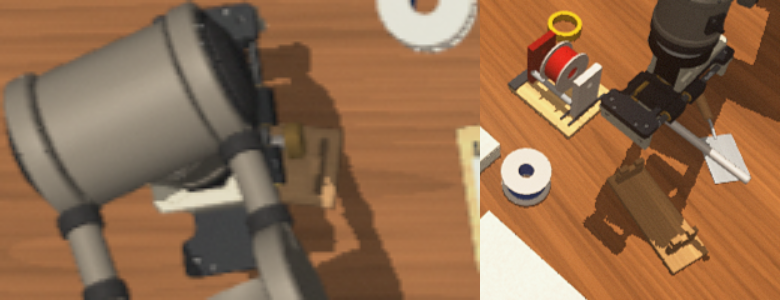

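The axle is held level off its rest. I'll carry it over the dispenser to the red-ear side.

Converted, -0.034 m is -1.36, -0.02 m is -0.8.

>>> move_tool --ticks "-0.8 -0.16 0 0 0 0\n-1.36 -0.16 0 0 0 0\n-1.36 -0.16 0 0 0 0\n-1.36 -0.16 0 0 0 0\n-1.36 -0.16 0 0 0 0\n-1.36 -0.16 0 0 0 0\n-1.36 -0.16 0 0 0 0\n-1.36 -0.16 0 0 0 0"

```text
time: 12.67
tool_pos: [0.5343, 0.0556, 0.3837]
tool_rot: [3.141, 0.0, 1.711]
contact_force: [0.4, -0.3, -2.2]
opening: 0.0107
grip_force: 40.0
```

>>> move_tool --ticks "-1.36 -0.16 0 0 0 0\n-1.36 -0.16 0 0 0 0\n-1.36 -0.16 0 0 0 0\n-1.36 -0.16 0 0 0 0\n-1.36 -0.16 0 0 0 0\n-0.48 -0.08 0 0 0 0\n0 0 0 0 0 0\n0 0 0 0 0 0"

```text
time: 13.33
tool_pos: [0.5384, -0.1263, 0.3833]
tool_rot: [-3.141, -0.001, 1.71]
contact_force: [0.2, 0.2, -2.1]
opening: 0.0106
grip_force: 40.0
```

```bash
python3 go.py d 0 -0.228 0.0835 1.7122
```

```text
rot [-0.0003 -0.0008 -0.002 ] shift [-0.0116 -0.0002  0.1408] q [-0.37  0.41  1.48  0.    1.25 -0.51] t 13.3333
```

Converted, 0.03 m is 1.2, 0.025 m is 1.

>>> move_tool --ticks "-0.464 0 0.4 0 0 0\n0 0 1 0 0 0\n0 0 1.2 0 0 0\n0 0 1.2 0 0 0\n0 0 1 0 0 0\n0 0 0.6 0 0 0\n0 0 0.24 0 0 0\n0 0 0 0 0 0"

```text
time: 14.0
tool_pos: [0.5399, -0.1367, 0.2407]
tool_rot: [-3.139, -0.002, 1.714]
contact_force: [-0.2, -0.5, -1.3]
opening: 0.0107
grip_force: 40.0
```

>>> move_tool --ticks "0 0 0 0 0 0\n0 0 0 0 0 0"

```text
time: 14.17
tool_pos: [0.5407, -0.1375, 0.2437]
tool_rot: [3.139, 0.001, 1.713]
contact_force: [0.2, 0.1, -0.8]
opening: 0.0105
grip_force: 40.0
```

```bash
python3 go.py d 0 -0.228 0.0835 1.7122
```

Run:
```python
from h import *
C={n:grab(n,5) for n in("top","scene")}
a=C["top"]["image"][215:305,300:420];b=C["scene"]["image"][150:300,260:410]
cv2.imwrite("pics/c6.png",np.hstack([cv2.resize(a,(440,330)),cv2.resize(b,(330,330))])[:,:,::-1])
```

```text
rot [0.0021 0.0013 0.0011] shift [-0.0002 -0.0009  0.0012] q [-0.39  0.58  1.63 -0.    0.93 -0.53] t 14.1667
```

View pics/c6.png

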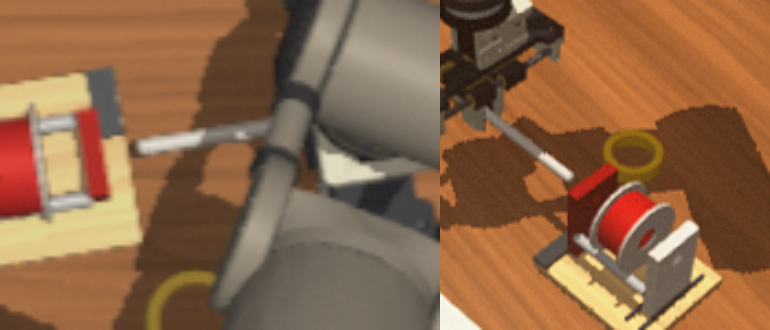

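The rod points at the red ear, with its tip at about (337,255) in the full top image. I'll measure the rod's line against the hole line in both views.

Create rod.py:
```python
import sys
from h import *
from go import O,X,Y,D
def axis(c,box):
    x,y,w,h=box;i=cv2.cvtColor(c["image"],cv2.COLOR_RGB2HSV).astype(int);m=np.zeros((480,640),np.uint8)
    m[y:y+h,x:x+w]=((i[...,1]<75)&(i[...,2]>85))[y:y+h,x:x+w]
    k,l,st,_=cv2.connectedComponentsWithStats(m);j=1+np.argmax(st[1:,4]);p=np.argwhere(l==j)[:,::-1].astype(np.float32)
    vx,vy,x0,y0=cv2.fitLine(p,cv2.DIST_L2,0,.01,.01).ravel();d=np.array([vx,vy]);s=(p-[x0,y0])@d
    e=np.array([[x0,y0]+d*s.min(),[x0,y0]+d*s.max()]);print(len(p),"ends",e.round(1).tolist(),"width",round(len(p)/np.ptp(s),1));return e
T=load("top",5);S=load("scene",5)
a=axis(T,(334,243,36,20));b=axis(S,(344,198,38,40) if 0 else (349-0,198,30,40)) if 0 else axis(S,(278,195,44,40))
# plane spanned by each camera centre and its rod image line; their intersection is the rod axis
n=[]
for c,e in((T,a),(S,b)):
    o,d=ray(c,e);n.append((np.cross(d[0],d[1])/np.linalg.norm(np.cross(d[0],d[1])),o))
u=np.cross(n[0][0],n[1][0]);u/=np.linalg.norm(u);u*=np.sign(u[1])
M=np.array([n[0][0],n[1][0],Y]);p=lambda y:np.linalg.solve(M,[n[0][0]@n[0][1],n[1][0]@n[1][1],Y@O+y])
for y in(-.15,-.085,-.062):q=p(y)-O;print("y",y,"x",round(q@X*1000,1),"z",round(q[2]*1000,1))
print("dir angles rad: yaw",(u@X).round(4),"pitch",u[2].round(4));e=plane(T,a,.085)-O;print("top ends y",(e@Y*1000).round(1),"x",(e@X*1000).round(1))
```

```bash
python3 rod.py
```

```text
157 ends [[337.0, 254.89999389648438], [369.29998779296875, 249.8000030517578]] width 4.8
230 ends [[278.70001220703125, 199.39999389648438], [319.3999938964844, 230.8000030517578]] width 4.5
y -0.15 x 0.1 z 85.6
y -0.085 x 0.0 z 85.7
y -0.062 x -0.0 z 85.7
dir angles rad: yaw -0.0016 pitch 0.0015
top ends y [ -85.5 -168.3] x [0.1 0.2]
```

The rod is on the hole line to within 1 mm and level. I'll insert it slowly.

>>> move_tool --ticks "0.2 0 0.02 0 0 0\n0.24 0 0 0 0 0\n0.2 0 0 0 0 0\n0.12 0 0 0 0 0\n0.08 0 0 0 0 0\n0.08 0 0 0 0 0\n0.08 0 0 0 0 0\n0.08 0 0 0 0 0"

```text
time: 14.93
tool_pos: [0.5363, -0.1107, 0.242]
tool_rot: [3.142, 0.0, 1.713]
contact_force: [-0.0, -0.3, -1.8]
opening: 0.0108
grip_force: 40.0
```

```bash
python3 go.py d 0 -0.228 0.0835 1.7122
```

```text
rot [0.0001 0.0002 0.0006] shift [-0.0273 -0.0004 -0.0005] q [-0.34  0.56  1.67 -0.    0.91 -0.49] t 14.9333
```

Converted, 0.003 m is 0.12, 0.002 m is 0.08.

>>> move_tool --ticks "0.08 0 0 0 0 0\n0.08 0 0 0 0 0\n0.08 0 0 0 0 0\n0.12 0 0 0 0 0\n0 0 0 0 0 0"

```text
time: 15.35
tool_pos: [0.5349, -0.1015, 0.2419]
tool_rot: [-3.141, -0.0, 1.713]
contact_force: [-0.5, 0.9, -1.6]
opening: 0.0107
grip_force: 40.0
```

```bash
python3 go.py d 0 -0.228 0.0835 1.7122
```

```text
rot [-0.0003 -0.0002  0.0009] shift [-0.0367 -0.0003 -0.0006] q [-0.33  0.56  1.67  0.    0.91 -0.47] t 15.35
```

The tip is through the red ear with no force. I'll carry on through the spool.

>>> move_tool --ticks "0.2 0 0 0 0 0\n0.24 0 0 0 0 0\n0.24 0 0 0 0 0\n0.24 0 0 0 0 0\n0.24 0 0 0 0 0\n0.24 0 0 0 0 0\n0.2 0 0 0 0 0\n0 0 0 0 0 0"

```text
time: 16.02
tool_pos: [0.5292, -0.0613, 0.242]
tool_rot: [-3.141, -0.0, 1.714]
contact_force: [0.8, 0.2, -1.2]
opening: 0.0111
grip_force: 40.0
```

>>> move_tool --ticks "0.2 0 0 0 0 0\n0.24 0 0 0 0 0\n0.24 0 0 0 0 0\n0.24 0 0 0 0 0\n0.24 0 0 0 0 0\n0.24 0 0 0 0 0\n0.2 0 0 0 0 0\n0 0 0 0 0 0"

```text
time: 16.68
tool_pos: [0.5235, -0.0218, 0.242]
tool_rot: [-3.141, -0.0, 1.714]
contact_force: [-0.1, 1.1, -1.9]
opening: 0.0108
grip_force: 40.0
```

```bash
python3 go.py d 0 -0.128 0.0835 1.7122
```

Run:
```python
from h import *
for n in("top","scene"):grab(n,6)
a=load("top",6)["image"][215:305,265:385];b=load("scene",6)["image"][210:300,300:390]
cv2.imwrite("pics/c7.png",np.hstack([cv2.resize(a,(440,330),interpolation=2),cv2.resize(b,(330,330),interpolation=2)])[:,:,::-1])
```

```text
rot [-0.0003 -0.0002  0.0015] shift [-0.0172 -0.0002 -0.0005] q [-0.19  0.53  1.73  0.    0.88 -0.33] t 16.6833
```

View pics/c7.png

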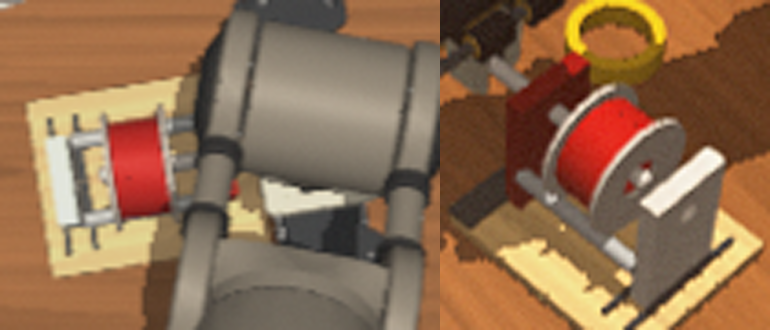

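The tip is out of the spool at about (293,263) in the full top image and in line with the white ear. I'll feel forward slowly.

Converted, 0.004 m is 0.16, 0.003 m is 0.12.

>>> move_tool --ticks "0.16 0 0 0 0 0\n0.16 0 0 0 0 0\n0.12 0 0 0 0 0\n0.06 0 0 0 0 0\n0.06 0 0 0 0 0\n0.06 0 0 0 0 0\n0.06 0 0 0 0 0\n0 0 0 0 0 0"

```text
time: 17.45
tool_pos: [0.5213, -0.0057, 0.242]
tool_rot: [3.142, 0.0, 1.713]
contact_force: [-0.4, 0.7, -1.1]
opening: 0.0109
grip_force: 40.0
```

```bash
python3 go.py d 0 -0.075 0.0835 1.7122
```

```text
rot [0.     0.     0.0007] shift [ 0.0196 -0.0003 -0.0005] q [-0.16  0.53  1.74 -0.    0.88 -0.3 ] t 17.45
```

>>> move_tool --ticks "0.06 0 0 0 0 0\n0.06 0 0 0 0 0\n0.06 0 0 0 0 0\n0 0 0 0 0 0"

```text
time: 17.78
tool_pos: [0.5206, -0.0013, 0.242]
tool_rot: [-3.141, -0.0, 1.713]
contact_force: [0.0, -0.1, -1.1]
opening: 0.0106
grip_force: 40.0
```

```bash
python3 go.py d 0 -0.075 0.0835 1.7122
```

```text
rot [-0.0001 -0.      0.0007] shift [ 0.0151 -0.0002 -0.0005] q [-0.15  0.52  1.74 -0.    0.88 -0.29] t 17.7833
```

The tip is in the white hole. I'll go on to the grip limit.

Converted, 0.002 m is 0.08, 0.0015 m is 0.06.

>>> move_tool --ticks "0.08 0 0 0 0 0\n0.08 0 0 0 0 0\n0.08 0 0 0 0 0\n0.08 0 0 0 0 0\n0.08 0 0 0 0 0\n0.08 0 0 0 0 0\n0.06 0 0 0 0 0\n0 0 0 0 0 0"

```text
time: 18.45
tool_pos: [0.5187, 0.0122, 0.242]
tool_rot: [-3.141, 0.0, 1.713]
contact_force: [0.2, -0.3, -2.7]
opening: 0.0104
grip_force: 40.0
```

```bash
python3 go.py d 0 -0.075 0.0835 1.7122
```

```text
rot [-0.0001  0.      0.001 ] shift [ 0.0015 -0.0002 -0.0005] q [-0.12  0.52  1.75 -0.    0.87 -0.27] t 18.45
```

The rows are not in the units I measure in: shifts go in units of 25 mm and turns go in units of 0.1 rad. I convert before sending: -0.02 m is -0.8, -0.01 m is -0.4.

>>> move_tool --ticks "0 0 0 0 0 0\n0 0 0 0 0 0\n0 0 0 0 0 0\n0 0 -0.4 0 0 0\n0 0 -0.8 0 0 0\n0 0 -0.8 0 0 0\n0 0 -0.8 0 0 0\n0 0 0 0 0 0" --jaw 0.035

```text
time: 19.12
tool_pos: [0.5198, 0.0117, 0.3166]
tool_rot: [3.134, 0.002, 1.713]
contact_force: [0.3, -0.3, 0.8]
opening: 0.035
grip_force: 0.0
```

```bash
python3 go.py d 0 -0.145 0.17 1.7122
```

```text
rot [0.0075 0.0021 0.0006] shift [-0.0679 -0.0013 -0.0124] q [-0.12  0.42  1.67 -0.    1.04 -0.27] t 19.1167
```

Converted, -0.025 m is -1, -0.024 m is -0.96.

>>> move_tool --ticks "-0.8 0 0 0 0 0\n-1 0 0 0 0 0\n-0.96 -0.04 0 0 0 0\n0 0 0 0 0 0\n0 0 0 0 0 0" --jaw 0.0

```text
time: 19.53
tool_pos: [0.5275, -0.0575, 0.3119]
tool_rot: [-3.141, -0.0, 1.71]
contact_force: [-0.2, 0.3, 0.8]
opening: 0.0063
grip_force: 0.0
```

```bash
python3 go.py d 0 -0.145 0.095 1.7122
```

Run:
```python
from h import *
a=grab("scene",7)["image"][190:310,290:410];b=grab("top",7)["image"][215:305,265:385]
cv2.imwrite("pics/c8.png",np.hstack([cv2.resize(a,(400,400),interpolation=2),cv2.resize(b,(400,400),interpolation=2)])[:,:,::-1])
```

```text
rot [-0.0002 -0.0002 -0.0017] shift [0.0017 0.0009 0.0579] q [-0.25  0.44  1.64  0.    1.05 -0.39] t 19.5333
```

View pics/c8.png

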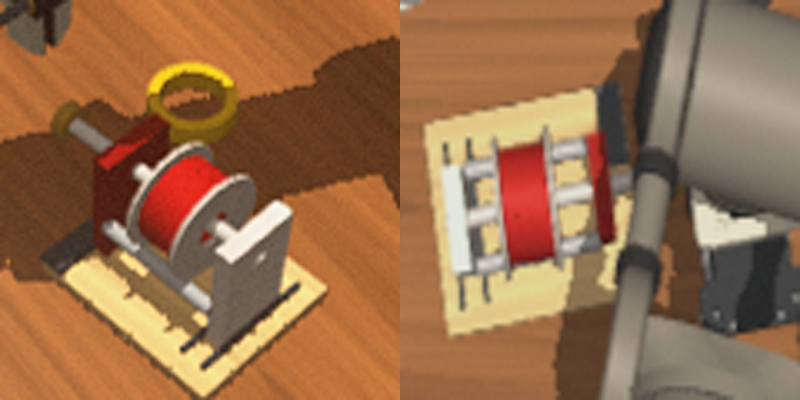

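The axle rests across in both ears, with its tip showing in the white hole at (262,258) and its head out at (68,118). I'll lower the closed fingers behind the head.

>>> move_tool --ticks "0 0.036 0.8 0 0 0\n0 0 0.8 0 0 0\n0 0 0.56 0 0 0\n0 0 0.16 0 0 0\n0 0 0 0 0 0\n0 0 0 0 0 0"

```text
time: 20.13
tool_pos: [0.5287, -0.0559, 0.2545]
tool_rot: [3.141, 0.0, 1.714]
contact_force: [0.6, 0.3, -0.0]
opening: -0.0001
grip_force: 0.0
```

>>> move_tool --ticks "0.12 0 0 0 0 0\n0.12 0 0 0 0 0\n0.12 0 0 0 0 0\n0.08 0 0 0 0 0\n0.08 0 0 0 0 0\n0.08 0 0 0 0 0\n0.08 0 0 0 0 0\n0 0 0 0 0 0"

```text
time: 20.8
tool_pos: [0.526, -0.0393, 0.2541]
tool_rot: [3.142, 0.0, 1.713]
contact_force: [-0.7, -1.1, 0.3]
opening: 0.0005
grip_force: 0.0
```

```bash
python3 go.py d 0 -0.0835 0.095 1.7122
```

```text
rot [0.     0.0001 0.0008] shift [ 0.0451 -0.0002  0.0001] q [-0.22  0.52  1.71 -0.    0.91 -0.36] t 20.8
```

Converted, 0.003 m is 0.12, 0.002 m is 0.08.

>>> move_tool --ticks "0.08 0 0 0 0 0\n0.12 0 0 0 0 0\n0.12 0 0 0 0 0\n0.12 0 0 0 0 0\n0.12 0 0 0 0 0\n0 0 0 0 0 0"

```text
time: 21.3
tool_pos: [0.5239, -0.025, 0.2539]
tool_rot: [-3.141, -0.0, 1.713]
contact_force: [-0.6, 0.2, 0.6]
opening: 0.0004
grip_force: 0.0
```

```bash
python3 go.py d 0 -0.0835 0.095 1.7122
```

```text
rot [-0.0003 -0.0005  0.001 ] shift [ 0.0306 -0.0001 -0.0001] q [-0.19  0.51  1.72  0.    0.91 -0.34] t 21.3
```

>>> move_tool --ticks "0.12 0 0 0 0 0\n0.12 0 0 0 0 0\n0.12 0 0 0 0 0\n0.12 0 0 0 0 0\n0.12 0 0 0 0 0\n0.12 0 0 0 0 0\n0 0 0 0 0 0"

```text
time: 21.88
tool_pos: [0.5214, -0.0073, 0.254]
tool_rot: [-3.141, -0.0, 1.713]
contact_force: [-0.1, -0.0, 0.1]
opening: 0.0009
grip_force: 0.0
```

```bash
python3 go.py d 0 -0.0835 0.095 1.7122
```

```text
rot [-0.0001 -0.0002  0.001 ] shift [ 0.0127 -0.0001 -0.    ] q [-0.16  0.51  1.73  0.    0.9  -0.3 ] t 21.8833
```

Converted, 0.002 m is 0.08, 0.0015 m is 0.06.

>>> move_tool --ticks "0.08 0 0 0 0 0\n0.08 0 0 0 0 0\n0.08 0 0 0 0 0\n0.08 0 0 0 0 0\n0.06 0 0 0 0 0\n0 0 0 0 0 0"

```text
time: 22.38
tool_pos: [0.5201, 0.0018, 0.254]
tool_rot: [-3.141, -0.0, 1.713]
contact_force: [0.1, 0.2, -0.2]
opening: -0.0001
grip_force: 0.0
```

```bash
python3 go.py d 0 -0.0835 0.095 1.7122
```

```text
rot [-0.0001 -0.0001  0.0007] shift [ 0.0035 -0.0001 -0.    ] q [-0.14  0.51  1.73  0.    0.9  -0.29] t 22.3833
```

>>> move_tool --ticks "0.04 0 0 0 0 0\n0.04 0 0 0 0 0\n0.02 0 0 0 0 0\n0 0 0 0 0 0"

```text
time: 22.72
tool_pos: [0.5198, 0.004, 0.254]
tool_rot: [3.141, 0.0, 1.713]
contact_force: [0.5, -0.3, 0.2]
opening: 0.0005
grip_force: 0.2
```

```bash
python3 go.py d 0 -0.0835 0.095 1.7122
```

```text
rot [0.0001 0.0001 0.0007] shift [ 0.0012 -0.0002  0.    ] q [-0.14  0.51  1.73 -0.    0.9  -0.28] t 22.7167
```

>>> move_tool --ticks "0.04 0 0 0 0 0\n0.02 0 0 0 0 0\n0.02 0 0 0 0 0\n0 0 0 0 0 0"

```text
time: 23.05
tool_pos: [0.5195, 0.0058, 0.254]
tool_rot: [-3.142, 0.0, 1.713]
contact_force: [-0.3, -1.6, -0.5]
opening: 0.0003
grip_force: 1.0
```

```bash
python3 go.py d 0 -0.0835 0.095 1.7122
```

```text
rot [-0.      0.0005  0.0008] shift [-0.0006 -0.0002  0.    ] q [-0.14  0.51  1.73 -0.    0.9  -0.28] t 23.05
```

Converted, 0.0005 m is 0.02.

>>> move_tool --ticks "0.02 0 0 0 0 0\n0.02 0 0 0 0 0\n0 0 0 0 0 0"

```text
time: 23.3
tool_pos: [0.5195, 0.0062, 0.254]
tool_rot: [-3.142, 0.002, 1.713]
contact_force: [-1.3, -6.3, 0.3]
opening: 0.0006
grip_force: 3.3
```

```bash
python3 go.py d 0 -0.0835 0.095 1.7122
```

```text
rot [-0.      0.0017  0.001 ] shift [-0.001  -0.0002  0.    ] q [-0.14  0.5   1.73 -0.    0.9  -0.28] t 23.3
```

The force rose to 6 N at the expected depth, so the head is home. I'll back off, rise and check.

Converted, -0.03 m is -1.2, -0.02 m is -0.8.

>>> move_tool --ticks "-0.2 0 0 0 0 0\n-0.6 0 0 0 0 0\n-0.8 0 0 0 0 0\n0 0 -1.2 0 0 0\n0 0 -1.2 0 0 0\n0 0 -1.2 0 0 0\n-1.2 0 0 0 0 0\n-1.2 0 0 0 0 0"

```text
time: 23.97
tool_pos: [0.534, -0.0917, 0.3464]
tool_rot: [3.137, 0.001, 1.716]
contact_force: [1.1, -0.5, 0.2]
opening: 0.0003
grip_force: 0.0
```

>>> move_tool --ticks "-1.2 0 0 0 0 0\n-1.2 0 0 0 0 0\n-1.2 0 0 0 0 0\n-1.2 0 0 0 0 0\n0 0 0 0 0 0\n0 0 0 0 0 0"

```text
time: 24.47
tool_pos: [0.5504, -0.2121, 0.3435]
tool_rot: [-3.141, -0.001, 1.71]
contact_force: [-0.2, -0.4, 0.8]
opening: 0.0002
grip_force: 0.0
```

Run:
```python
from h import *
a=grab("scene",8)["image"][200:310,300:410];T=grab("top",8);b=T["image"][215:305,265:385]
cv2.imwrite("pics/c9.png",np.hstack([cv2.resize(a,(400,400),interpolation=2),cv2.resize(b,(400,300),interpolation=2)[:,:,:] if 0 else cv2.resize(b,(400,400),interpolation=2)])[:,:,::-1])
from go import D
print(proj(T,[D(0,-.074,.085),D(0,-.062,.085),D(0,.113,.085)]).round(1))
```

```text
[[332.5 255.6]
 [327.8 256.4]
 [259.4 267. ]]
```

View pics/c9.png

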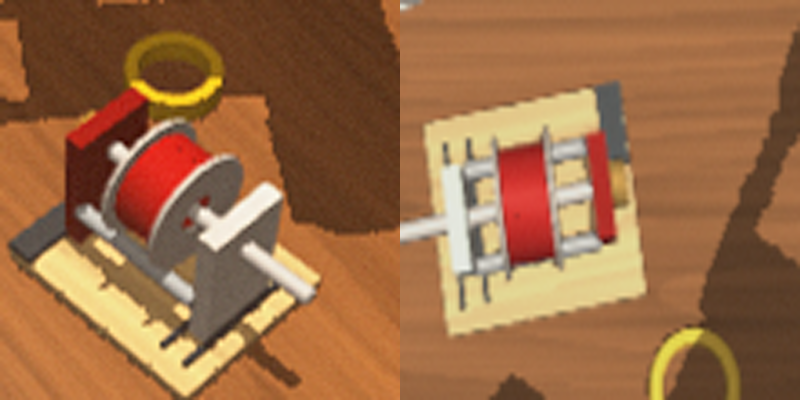

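The axle runs straight through and the head is against the red ear at (620,185). I'll do one numeric check of the tip, then hand in.

Run:
```python
from h import *
from go import O,X,Y
T=load("top",8);i=cv2.cvtColor(T["image"],cv2.COLOR_RGB2HSV).astype(int);m=np.zeros((480,640),np.uint8)
m[258:276,248:277]=((i[...,1]<75)&(i[...,2]>85))[258:276,248:277]
p=np.argwhere(m)[:,::-1];P=plane(T,p,.085)-O;y=P@Y*1000;x=P@X*1000;k=np.polyfit(y,x,1)
print(len(p),"tip y",y.max().round(1),"x at tip",x[y>y.max()-8].mean().round(1),"slope",k[0].round(3))
from cell import robot
if 110<y.max()<118: print(robot.hand_in())
```

```text
76 tip y 112.3 x at tip -2.3 slope -0.023
the job is handed in; nothing more can be done
None
```

The job is handed in: the spool is on the rollers and released, and the axle runs through both ears with its head against the red ear. The last image put the tip 112 mm along (113 mm is fully home) and 2.3 mm off the hole line, and the arm finished clear at about 25 s of the 72 s allowed.

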